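# Hold the belt tensioner back on an analyser drive unit

### The arm

A 6-joint arm with a two-finger parallel gripper is mounted at the origin on the work surface. World frame = base frame: x ahead of the robot, y to its left, z up, the work surface at z = 0. Lengths are in mm, angles in rad, forces in N, time in s.
With the tool pointing down it reaches from about 275 to 725 mm from the base axis. Payload 15.9 kg.
Tool frame: the origin (TCP) lies at the very end of the fingers, on their centre line; the grasp point (between the pads) lies manip.hold_point_z behind it (manip.hold_point_z is the distance from the TCP to the grasp point, in mm); z points along the fingers, y is the line along which they close (so a half turn about z gives the same grasp; the last joint's range is limited). The gripper opens to 85 mm and grips with 20 to 120 N. Pads are 22 mm wide; open, the fingers measure 114 mm over their backs; the gripper's body (76 mm by 85 mm) begins 54 mm behind the grasp point. The pads swing forward as they close: fully open they stand 13 mm farther back than shut.
Start: joints at [1.11, 0.213, -0.034, 1.323, 0, 1.571], TCP at [222.324, 447.836, 231.306] pointing down, gripper open.
Joint ranges: [-2.98, 2.98], [-0.74, 1.72], [-1.14, 1.35], [-2.1, 2.04], [-1.57, 1.44], [-3.14, 3.14]. Speed limits (rad/s): [1.89, 1.89, 2.39, 2.57, 3.14, 3.14].

### API

Orientations are given as a rotation vector (axis times angle).
In Python, from bench import manip, hand, inverse_kinematics, optics, close_job, readout gives the robot as it stands. Calls block until the motion is done:
- manip.goto(position, orientation): joint-space move of the TCP to a pose.
- manip.servo_line(position, rate=150, rot=None, stop_force=None): straight line of the TCP; rot=None keeps the orientation; rate is the mean speed in mm/s. With stop_force (N) it stops when the force on the tool has changed by that much, and returns True; else False.
- manip.set_joints(angles): joint-space move.
- hand.command_gripper(opening, newtons=None): finger opening in mm; newtons is the grip in N (None keeps the last); returns when the fingers have stopped.
- manip.dwell(seconds).
- inverse_kinematics(position, orientation): joint angles nearest the present ones, or None.
- optics.grab_frame(name): name is "scene" or "top" or "wrist"; returns the picture (420x560x3 uint8, red, green, blue); there is no depth.
- optics.camera_params(name): a dict with "fx", "fy", "cx", "cy" (pixels), "view" (4x4, takes a point from world to camera coordinates). Camera axes: x right, y up, looking along -z (the intrinsics and any distortion apply to the point x, -y, -z); pixel columns grow to the right and rows downward; lengths in mm; the calibration is good to about 2 mm. A picture is of the moment at which its call begins: read the wrist's pose just before it. camera_params takes no time and is no camera call; for the wrist camera it gives the pose at the moment of the call.
A pose or a line that the arm cannot do raises manip.MotionError and nothing moves.
- close_job(): hands the job in; it is judged then, once.
Readings, each from a call of its own:
- readout.read_time(): time.
- readout.read_q(): joint angles.
- readout.read_qvel(): joint speeds.
- readout.read_joint_torque(): joint torques, N m.
- readout.read_position(): TCP position.
- readout.read_ee_rot(): TCP orientation.
- readout.read_contact_force(): force on the tool from outside, world axes, zero at the start.
- readout.read_torque(): the same for the moment, N m.
- readout.read_gripper_width(): finger opening in mm.
- readout.read_grip_force(): force on a finger pad.
Only numpy, scipy, OpenCV 4.12 (cv2) and the standard library are available. Lean on these libraries where they do the work, as an engineer would, in place of code of your own. Each camera call takes 0.05 s, during which the arm holds its last target. There are 200 camera calls.

### The job

The drive unit of the analyser's rack conveyor is waiting for a new belt. Drive the sprung lock pin fully home with the mallet, put the mallet back down on the bench beside the unit, then swing the tensioner arm against its spring right up to its end stop with the gripper and finish while still holding it there, so that the belt can be slipped on. Do not touch the pin with the fingers, and leave the other things on the bench and on the unit where they are.

Things in the scene. Friction and masses are not known exactly. Their poses are not given: they have to be found in the camera images.
- plate: Belt drive unit fixed to the bench: aluminium base plate 190 x 200 x 30 mm. Origin: centre of its underside, on the bench. Its x axis points from the edge near the robot to the far edge, y to the left, z up. Two stop pegs on it, 52 mm from the pivot, are 60 mm high; a black pulley in its far left corner is 56 mm high. Nothing on it but the roller post is higher than 82 mm.
- pivot (a point): Point on the vertical axis of the tensioner arm, 60 mm above the bench; 60 mm along the plate's x axis from its origin.
- roller_top (a point): Centre of the top of the roller post, an upright round post 18 mm across, 56 to 104 mm above the bench, standing on the tensioner arm 120 mm from the pivot axis. The arm is a steel bar 18 mm wide, 44 to 56 mm above the bench, from pivot to post. At rest the post is in the plate's left half (+y). It may be pinched from above or pushed from the side.
- tensioner (a joint): Angle of the tensioner arm, rad: 0 at rest (left), growing counter-clockwise seen from above (the post moves to the right across the side nearest the robot) to 1.15 at its end stop. A spring pulls it back to 0 always: 0.5 N m at rest, 1.0 N m at the stop, about 8 N at the post. While the lock pin is up the arm is blocked at about 0.45.
- lock_pin (a joint): How far the sprung lock pin is driven down, m: 0.016 fully home, 0 to 0.003 at the start. It needs 10 to 13 N and stays where it is driven (stiff in its bushing).
- pin_top (a point): Centre of the lock pin's top, where the mallet strikes: plain steel round pin 16 mm across, in a dark bushing (30 mm across, top 38 mm above the bench), standing in the arm's way 100 mm from the pivot, a little right of the plate's middle line. Its top is 53 to 56 mm above the bench when up, 40 mm when home.
- mallet: Small mallet, 0.2 to 0.4 kg, standing on one face of its head, handle level. Head: cylinder 36 mm across, 70 mm tall. Handle: wooden bar 16 mm wide and 20 mm high, its middle 35 mm above the lower face, out to 150 mm from the head's axis. Origin: centre of the head's lower face; x axis points from handle to head (the handle lies along -x), z up.
- mallet_face (a point): Centre of the mallet head's lower striking face, same point as the mallet's origin.
- bottle: White plastic bottle, 60 mm across, 110 mm tall; bystander. Origin: centre of its underside. It and the mallet stand one to the left and one to the right of the plate, either way round.
- driver: Screwdriver 150 mm long lying on the bench to the right of the plate; bystander. Origin: middle of its length, on its underside.
- spare_roller: Black spare roller, ring 32 mm across and 22 mm tall, standing on the plate's far right corner; bystander. Origin: centre of its underside.
- tube_rack: Grey sample rack, 30 x 110 mm, 92 mm tall with five capped tubes; bystander. Origin: centre of its underside.
- jar: Amber jar 56 mm across, 60 mm tall; bystander. Origin: centre of its underside.
- spanner: Steel spanner 140 mm long, 8 mm thick, lying on the bench to the left of the plate; bystander. Origin: middle of its length, underside.
Not all that is in view belongs to the job. What is shaped like the mallet but red is not meant.

How it is judged:
By the outcome, as a careful person would: the job done as asked, in the order asked, and still so for the second after the job is handed in, while the arm keeps its last pose, push and grip.
It also fails if it takes over 64 s, if anything falls off the work surface, if the arm or the gripper's body presses on something with over 40 N, if the wrist force passes 120 N, or if a joint passes its speed limit or range.

## Working session

There is one attempt and no reset: what is moved stays moved. The work goes in short steps, each a Python script; the robot and the scene stay as the last script left them, time stands still between calls to the robot, and variables do not carry over. Pictures are saved under pics/ and viewed, at most 10 in all, crops included, and the job is handed in when it is done.

```bash
ls; mkdir -p pics
python3 - <<'E'
from bench import manip, optics, readout
import cv2
for n in("scene","top"):
    p=optics.camera_params(n);print({k:(v if k!='view' else v.round(3).tolist()) for k,v in p.items()})
    cv2.imwrite(f"pics/{n}0.png",optics.grab_frame(n)[:,:,::-1])
print(manip.hold_point_z,readout.read_ee_rot(),readout.read_time())
E
```

```text
pics
{'fx': 408.266643045689, 'fy': 408.266643045689, 'cx': 277.0882350620194, 'cy': 202.49848969192647, 'view': [[0.749, 0.662, -0.005, -421.049], [-0.487, 0.556, 0.674, 158.832], [0.449, -0.502, 0.739, -1233.33], [0.0, 0.0, 0.0, 1.0]]}
{'fx': 417.3770259500223, 'fy': 417.3770259500223, 'cx': 283.8679048882502, 'cy': 210.1182864721454, 'view': [[0.024, -0.999, -0.026, 70.655], [0.999, 0.023, 0.029, -495.096], [-0.029, -0.027, 0.999, -1296.563], [0.0, 0.0, 0.0, 1.0]]}
18.700000000000003 [-7.17384614e-01 -3.05835772e+00  1.48761734e-03] 0.1
```

View pics/top0.png

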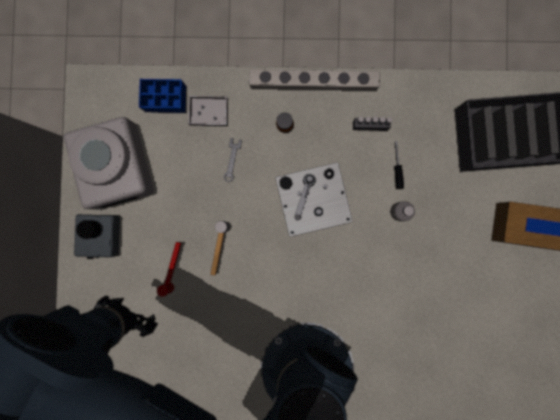

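View pics/scene0.png

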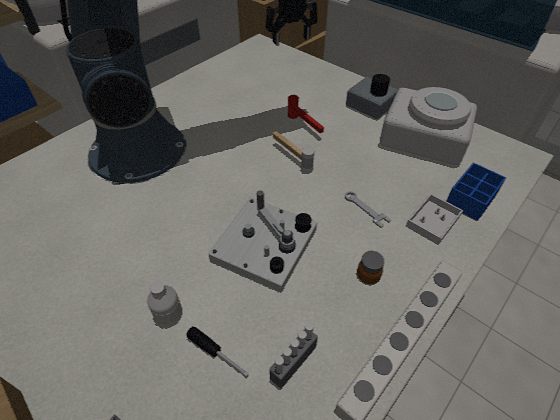

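The top view shows the mallet candidates: a wooden-handled one with a grey head at (222,227), handle to (214,272), and a red decoy at (166,289)-(178,243). The description picks the first. The plate is at (314,199), with the pivot at about (310,180), the post at about (299,217) and the pin at about (319,212). The bottle is at (403,211) on the right. In the scene view the mallet head is at (307,158) and the red one at (295,105). Next is a close crop to check this.

```bash
cat > h.py <<'E'
import numpy as np, cv2
from bench import manip, hand, inverse_kinematics, optics, close_job, readout
from scipy.spatial.transform import Rotation as R
def ray(p,uv):
    V=np.array(p['view']);d=np.array([(uv[0]-p['cx'])/p['fx'],-(uv[1]-p['cy'])/p['fy'],-1])
    return -V[:3,:3].T@V[:3,3], V[:3,:3].T@d
def onz(p,uv,z):
    o,d=ray(p,uv);return o+d*(z-o[2])/d[2]
def tri(p1,a,p2,b):
    (o,d),(q,e)=ray(p1,a),ray(p2,b);s=np.linalg.lstsq(np.c_[d,-e],q-o,rcond=None)[0]
    x,y=o+d*s[0],q+e*s[1];return (x+y)/2,np.linalg.norm(x-y)
def proj(p,X):
    c=np.array(p['view'])@np.r_[X,1];return np.array([p['cx']-p['fx']*c[0]/c[2],p['cy']+p['fy']*c[1]/c[2]])
def down(yaw):  # tool z down; finger closing line (tool y) at angle yaw in world xy
    y=np.array([np.cos(yaw),np.sin(yaw),0]);z=np.array([0,0,-1.]);return R.from_matrix(np.c_[np.cross(y,z),y,z]).as_rotvec()
E
python3 - <<'E'
from h import *
t=cv2.imread('pics/top0.png')
p=optics.camera_params('top')
a=cv2.resize(t[155:285,150:350],None,fx=4,fy=4,interpolation=cv2.INTER_CUBIC)
cv2.imwrite('pics/crop.png',cv2.convertScaleAbs(a,alpha=1.4))
s=cv2.imread('pics/scene0.png')
for n,uv,z in[('head',(222,227),70),('hend',(214,272),35),('plate',(314,199),30),('pivot',(310,180),60),('post',(299,217),104),('pin',(319,212),55)]:print(n,onz(p,uv,z).round())
print(R.from_rotvec(readout.read_ee_rot()).as_matrix().round(2), optics.camera_params('wrist'), readout.read_gripper_width())
E
```

```text
head [437. 264.  70.]
hend [298. 291.  35.]
plate [529. -10.  30.]
pivot [584.   5.  60.]
post [472.  36. 104.]
pin [489. -25.  55.]
[[-0.9   0.44 -0.  ]
 [ 0.44  0.9  -0.  ]
 [ 0.   -0.   -1.  ]] {'fx': 314.3888603693235, 'fy': 314.3888603693235, 'cx': 279.42625177420246, 'cy': 205.32840821419373, 'view': array([[ 4.43748994e-01,  8.96150582e-01, -9.81872237e-04,
        -4.99488647e+02],
       [-8.49262945e-01,  4.20181265e-01, -3.19687588e-01,
         4.27217357e+01],
       [-2.86075653e-01,  1.42694913e-01,  9.47522497e-01,
        -3.80051200e+02],
       [ 0.00000000e+00,  0.00000000e+00,  0.00000000e+00,
         1.00000000e+00]])} 85.44869406279386
```

View pics/crop.png

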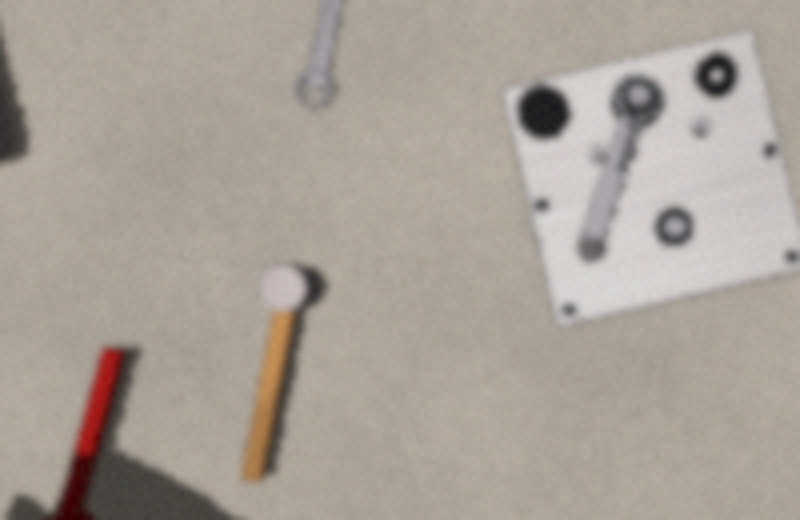

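The crop confirms the choice: wooden handle, grey head at about (221,227) full-frame, and the red one to its left is the decoy. On the plate, the post is at crop (591,247), the pin at (674,226) and the pivot at (638,97). Next I take close wrist views of the plate and the mallet.

Run:
```python
from h import *
import pickle
for n,x,y,z,yaw in[('plate',500,-5,260,1.57),('mallet',375,277,230,1.38)]:
    manip.goto([x,y,z],down(yaw)); manip.dwell(0.3)
    p=optics.camera_params('wrist');im=optics.grab_frame('wrist')[:,:,::-1]
    cv2.imwrite(f'pics/w_{n}.png',im);pickle.dump(p,open(f'{n}.pkl','wb'))
print(readout.read_time(),readout.read_contact_force())
```

```text
3.9083 [-0.02415733  0.16830906  0.34984141]
```

View pics/w_plate.png

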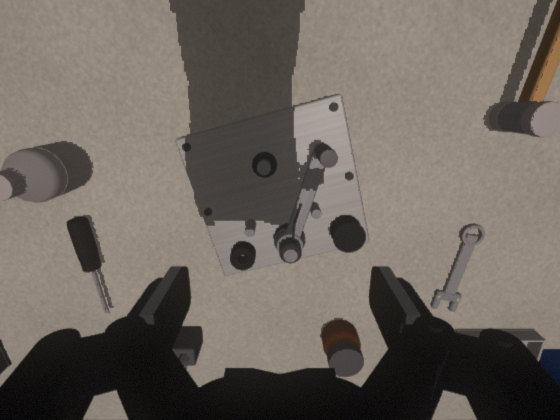

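View pics/w_mallet.png

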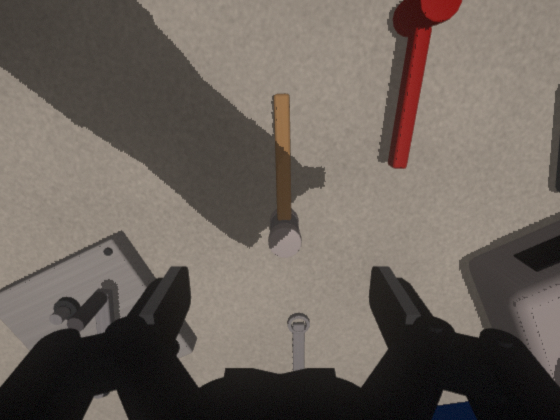

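The wrist plate view shows plate corners at (179,140), (341,96), (368,239) and (224,275), the pin at about (264,163) in its bushing, the post top at (328,154) and the pivot cap at (290,252). The wrist mallet view shows the head top at (285,241) and the handle end at (282,96), with the red decoy well to the right at (420,80).

Run:
```python
from h import *
import pickle
pm,pp,pt=pickle.load(open('mallet.pkl','rb')),pickle.load(open('plate.pkl','rb')),optics.camera_params('top')
im=cv2.imread('pics/w_mallet.png');hsv=cv2.cvtColor(im,cv2.COLOR_BGR2HSV)
m=cv2.inRange(hsv,(8,90,40),(22,255,255));m[:, :255]=0;m[:,310:]=0;m[:80]=0;m[260:]=0
v,u=np.nonzero(m);print('handle mask',len(u),u.min(),u.max(),v.min(),v.max())
a=[onz(pm,(u[(v>=k)&(v<k+12)].mean(),k+5.5),45) for k in (v.min()+3,v.max()-15)]
d=a[1]-a[0];print('handle pts',np.round(a,1),'dir',np.arctan2(d[1],d[0]))
print('hend',onz(pm,(282,v.min()),45).round(1))
for n,z,w,t in[('head',70,(285,241),None)]:print(n,onz(pm,w,z).round(1),'top',onz(pt,(221,226.7),z).round(1))
for n,z,w,t in[('post',104,(328,154.5),(591,247)),('pin',54,(264.5,163),(674,226)),('pivot',80,(290,254),(638,97))]:
    t=(150+t[0]/4-.4,155+t[1]/4-.4);X,e=tri(pp,w,pt,t);print(n,'w',onz(pp,w,z).round(1),'t',onz(pt,t,z).round(1),'tri',X.round(1),round(e,1))
C=np.array([onz(pp,c,30) for c in((179,140),(341,96),(368,239),(224,275))])
print(C.round(1),np.linalg.norm(C-np.roll(C,-1,0),axis=1).round(1))
ex=(C[2]+C[3]-C[0]-C[1]);th=np.arctan2(ex[1],ex[0]);c=C.mean(0);e=np.array([np.cos(th),np.sin(th)])
pv=c[:2]+60*e;print('plate',c.round(1),th,'pivot',pv.round(1))
for n,X in(('post',onz(pp,(328,154.5),104)),('pin',onz(pp,(264.5,163),54))):print(n,np.linalg.norm(X[:2]-pv),np.arctan2(X[1]-pv[1],X[0]-pv[0])-th)
w=cv2.imread('pics/w_plate.png')[85:285,170:380];w=cv2.resize(w,None,fx=3,fy=3,interpolation=cv2.INTER_CUBIC)
cv2.imwrite('pics/wcrop.png',cv2.convertScaleAbs(w,alpha=1.8))
```

```text
handle mask 1838 274 290 94 219
handle pts [[298.6 292.8  45. ]
 [409.4 274.4  45. ]] dir -0.16460006187456105
hend [291.  295.2  45. ]
head [435.6 270.7  70. ] top [437.6 267.3  70. ]
post w [468.   41.2 104. ] t [473.4  40.4 104. ] tri [472.   41.8  89.9] 4.4
pin w [485.9 -21.7  54. ] t [491.4 -21.9  54. ] tri [492.3 -23.5  21.1] 0.5
pivot w [585.8   7.2  80. ] t [585.4   8.1  80. ] tri [585.4   7.6  80.5] 1.0
[[ 463.5 -122.3   30. ]
 [ 414.8   63.9   30. ]
 [ 590.   110.    30. ]
 [ 643.4  -79.7   30. ]] [192.4 181.1 197.1 184.8]
plate [527.9  -7.1  30. ] 0.24484630412513483 pivot [586.2   7.5]
post 122.81879554109085 2.6191057083437936
pin 104.37557089541565 -3.103272725783281
```

View pics/wcrop.png

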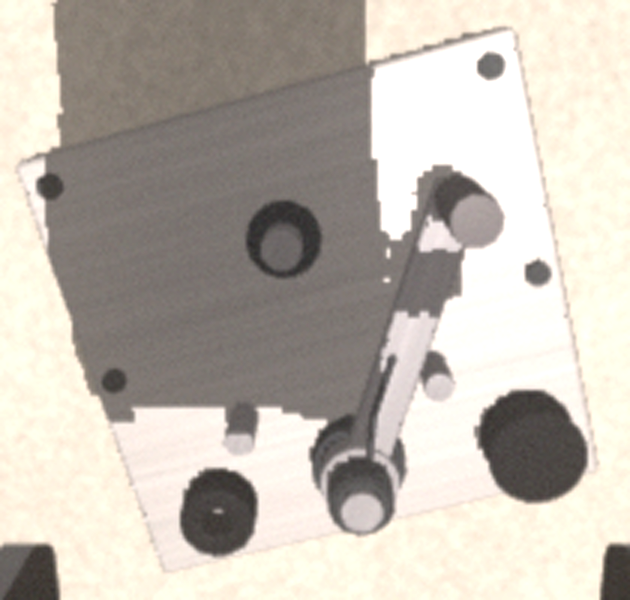

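The crop refines the pin top to crop (284,248), which is (264.7,167.7), and the post top to (476,220), which is (328.7,158.3). Both now agree with the top view: pin about (491,-22), 99 mm from the pivot, and post about (472,41), 119 mm from the pivot. The mallet head is at about (436.5,269.5), heading -0.165. Next I grasp the handle 38 mm behind the head.

Run:
```python
from h import *
yaw=-.165+np.pi/2
hand.command_gripper(45,90)
manip.goto([399,275.9,80],down(yaw))
print(manip.servo_line([399,275.9,16.5],rate=80,stop_force=15),readout.read_position())
hand.command_gripper(0,90);print('w',readout.read_gripper_width(),readout.read_grip_force(),readout.read_position())
f0=readout.read_contact_force()
manip.servo_line([399,275.9,140],rate=120);manip.dwell(.2)
print(readout.read_contact_force()-f0,readout.read_torque(),readout.read_gripper_width())
pin=np.array([491.3,-21.8]);d=np.array([np.cos(-.165),np.sin(-.165)]);q=pin-38*d
manip.goto([*q,140],down(yaw));manip.dwell(.2)
cv2.imwrite('pics/over.png',cv2.resize(np.hstack([optics.grab_frame('wrist')[60:340,130:430],cv2.resize(optics.grab_frame('scene')[150:300,190:340],(280,280))])[:,:,::-1],None,fx=1.35,fy=1.35))
print(readout.read_position(),readout.read_time())
```

```text
False [399.32713596 276.13215123  16.99341516]
w 14.493009397041035 87.60233402252197 [399.30385435 276.15316208  17.0749585 ]
[ 3.04234419 -0.26678196 -9.08012786] [ 0.03348443  0.01777883 -0.05794149] 14.71408829884801
[453.8602723  -14.90677841 139.97761718] 9.1833
```

View pics/over.png

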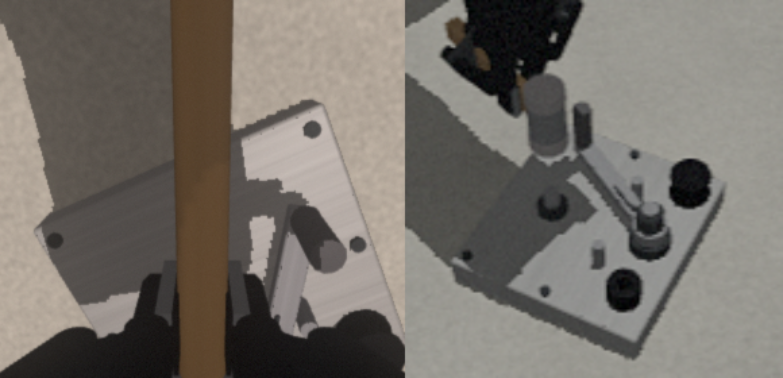

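The wrist view shows the handle square in the pads. The scene view shows the head upright and clear of the post, above the pin. Next I press down and track the force.

Run:
```python
from h import *
hand.command_gripper(0,120)
x,y,_=readout.read_position();f0=readout.read_contact_force()
P=lambda s:print(s,readout.read_position().round(1),(readout.read_contact_force()-f0).round(1),readout.read_torque().round(2))
r=manip.servo_line([x,y,80],rate=100);P(r)
r=manip.servo_line([x,y,62],rate=25,stop_force=8);P(('contact',r))
z=readout.read_position()[2]
while z>50:
    z-=1.5
    r=manip.servo_line([x,y,z],rate=25,stop_force=25);P(r)
    if (readout.read_contact_force()-f0)[2]>26: break
print(readout.read_time())
```

```text
False [454.1 -15.4  80.4] [ 0.2 -0.3 -0.5] [ 0.02 -0.01  0.02]
('contact', True) [454.  -15.4  70.4] [ 0.6 -0.8  1. ] [-0.03 -0.07  0.  ]
False [453.8 -15.4  68.9] [-0.2 -0.2  3.5] [ 0.03  0.02 -0.02]
False [453.8 -15.4  67.4] [-1.5 -0.1  6.6] [0.05 0.11 0.03]
False [453.8 -15.4  65.9] [-1.   0.5  6.1] [0.06 0.16 0.01]
False [453.8 -15.4  64.4] [-0.3  0.2  6.3] [0.18 0.22 0.01]
False [453.8 -15.4  62.9] [-1.4  1.   6.3] [0.1  0.23 0.08]
False [453.8 -15.4  61.4] [-1.5  0.4  6.4] [0.1  0.18 0.04]
False [453.8 -15.4  59.9] [-1.7 -0.6  6.9] [0.11 0.32 0.07]
False [453.8 -15.4  58.3] [-1.9  0.1  7.6] [0.12 0.21 0.05]
False [453.7 -15.4  57. ] [-3.7  0.9  8.9] [ 0.11  0.45 -0.04]
False [453.7 -15.3  56.2] [-12.2   1.6  30.1] [ 0.26  1.84 -0.03]
13.1167
```

Run:
```python
from h import *
x,y,z=readout.read_position()
print(manip.servo_line([x,y,54.3],rate=20,stop_force=25),readout.read_position(),readout.read_contact_force())
manip.servo_line([x,y,140],rate=120);manip.dwell(.1)
s=optics.grab_frame('scene')
cv2.imwrite('pics/after.png',cv2.resize(s[140:290,190:340],(600,600),interpolation=cv2.INTER_CUBIC)[:,:,::-1])
print(readout.read_time(),readout.read_contact_force())
```

```text
False [453.48806165 -15.23580558  55.6818935 ] [-18.10528615   2.54892655  42.14799498]
14.3833 [-0.65509332 -0.48466977 -2.10814341]
```

View pics/after.png

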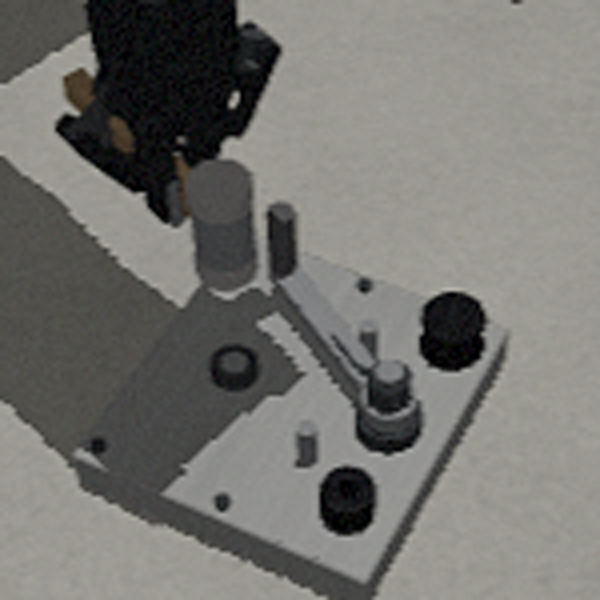

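The scene view shows the pin home: its top at (233,358) is almost level with the bushing, and the mallet head is still upright. Next I put the mallet back at its spot.

Run:
```python
from h import *
yaw=-.165+np.pi/2
manip.goto([399,275.9,60],down(yaw))
print(manip.servo_line([399,275.9,23],rate=60),manip.servo_line([399,275.9,16],rate=15,stop_force=4),readout.read_position())
hand.command_gripper(45);manip.dwell(.2)
manip.servo_line([399,275.9,130],rate=120)
pv=np.array([586,7.5])
for a in(2.855,3.43,4.02):
    for k in(np.pi/2,-np.pi/2): 
        q=inverse_kinematics([*(pv+120*np.array([np.cos(a),np.sin(a)])),68],down(a+k));print(a,k,None if q is None else np.round(q,2))
cv2.imwrite('pics/placed.png',cv2.resize(optics.grab_frame('top')[130:300,140:360],None,fx=3,fy=3)[:,:,::-1])
print(readout.read_time())
```

```text
False True [399.00582652 276.05151452  17.14053492]
2.855 1.5707963267948966 [ 0.09  0.25 -0.41  0.91  0.   -2.77]
2.855 -1.5707963267948966 [ 0.09  0.25 -0.41  0.91  0.    0.37]
3.43 1.5707963267948966 [-0.06  0.25 -0.41  0.9   0.    2.8 ]
3.43 -1.5707963267948966 [-0.06  0.25 -0.41  0.9   0.   -0.34]
4.02 1.5707963267948966 [-0.17  0.34 -0.3   0.94 -0.    2.1 ]
4.02 -1.5707963267948966 [-0.17  0.34 -0.3   0.94 -0.   -1.04]
18.4917
```

View pics/placed.png

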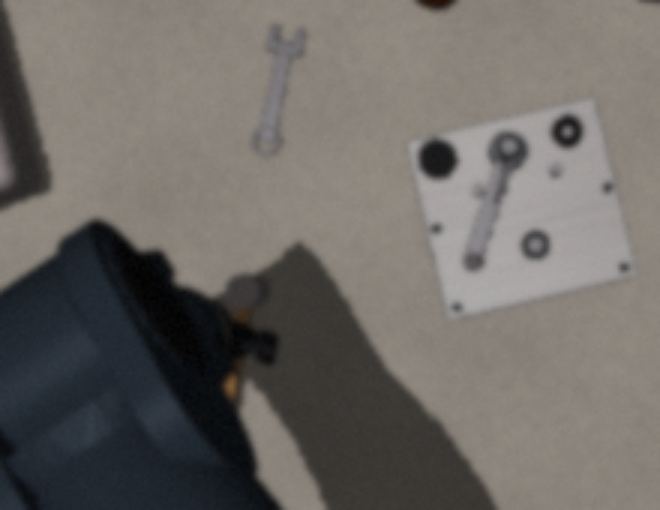

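The top view shows the mallet head at crop (245,291), back on its spot and standing, with the unit unchanged and the post at (473,260). Next I pinch the post and swing it.

Run:
```python
from h import *
pv=np.array([586,7.5]);a0=np.arctan2(41-7.5,472.3-586);r=119.3
pt=lambda a,z:[*(pv+r*np.array([np.cos(a),np.sin(a)])),z]
manip.goto(pt(a0,140),down(a0-np.pi/2))
if manip.servo_line(pt(a0,68),rate=70,stop_force=8): print('HIT',readout.read_position());raise SystemExit
f0=readout.read_contact_force()
hand.command_gripper(0,40);print('w',readout.read_gripper_width(),readout.read_grip_force(),readout.read_contact_force()-f0)
for b in np.r_[np.arange(.1,1.06,.1),np.arange(1.03,1.25,.02)]:
    a=a0+b
    manip.servo_line(pt(a,68),rate=45,rot=down(a-np.pi/2))
    f=(readout.read_contact_force()-f0);e=np.array([np.cos(a),np.sin(a)]);t=np.array([-e[1],e[0]])
    p=readout.read_position()[:2]-pv
    print(round(b,2),'actual',round((np.arctan2(p[1],p[0])-a0)%6.283,3),'tan',round(f[:2]@t,1),'rad',round(f[:2]@e,1),'z',round(f[2],1),round(readout.read_gripper_width(),1))
    if abs(f[:2]@t)>22: break
manip.dwell(.3);print((readout.read_contact_force()-f0).round(1),readout.read_time())
cv2.imwrite('pics/end.png',np.hstack([cv2.resize(optics.grab_frame(n)[v:v+120,u:u+120],(390,390),interpolation=cv2.INTER_CUBIC) for n,u,v in(('scene',200,170),('top',255,140))])[:,:,::-1])
```

```text
w 17.148711844406858 38.89044642448425 [0.12895582 4.51264765 5.58472229]
0.1 actual 0.098 tan -4.1 rad 2.3 z 6.8 17.4
0.2 actual 0.198 tan -5.0 rad 2.2 z 6.2 16.6
0.3 actual 0.298 tan -5.3 rad 1.4 z 5.9 17.2
0.4 actual 0.398 tan -5.7 rad -0.1 z 6.8 17.0
0.5 actual 0.498 tan -5.8 rad 0.1 z 7.3 17.0
0.6 actual 0.598 tan -7.3 rad -0.2 z 7.0 16.9
0.7 actual 0.698 tan -6.9 rad -1.1 z 7.9 17.2
0.8 actual 0.798 tan -6.6 rad -1.1 z 8.1 17.3
0.9 actual 0.897 tan -7.3 rad -0.8 z 10.1 16.9
1.0 actual 0.997 tan -6.5 rad -1.6 z 9.4 16.9
1.03 actual 1.026 tan -8.2 rad -1.0 z 9.7 17.1
1.05 actual 1.046 tan -7.9 rad -0.9 z 9.7 17.0
1.07 actual 1.065 tan -8.1 rad -1.4 z 10.3 16.6
1.09 actual 1.086 tan -8.3 rad -2.5 z 9.3 17.0
1.11 actual 1.106 tan -8.1 rad -2.4 z 9.9 17.3
1.13 actual 1.125 tan -8.4 rad -1.4 z 9.9 17.1
1.15 actual 1.145 tan -8.4 rad -2.3 z 9.9 17.2
1.17 actual 1.151 tan -20.1 rad -2.5 z 18.8 17.1
1.19 actual 1.154 tan -34.2 rad -5.4 z 27.5 16.8
[-23.6  25.   27. ] 27.7083
```

View pics/end.png

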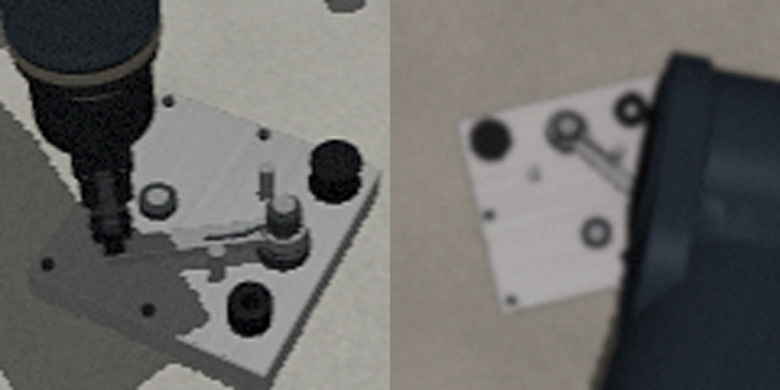

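The force rose sharply at 1.15 rad, and the picture shows the arm against the right-hand peg (scene crop (217,262)) with the fingers still on the post. I'll ease the push a little and hand in.

Run:
```python
from h import *
pv=np.array([586,7.5]);a0=np.arctan2(41-7.5,472.3-586);r=119.3;a=a0+1.175
manip.servo_line([*(pv+r*np.array([np.cos(a),np.sin(a)])),68],rate=20,rot=down(a-np.pi/2));manip.dwell(.5)
p=readout.read_position()[:2]-pv
print((np.arctan2(p[1],p[0])-a0)%6.283,readout.read_contact_force(),readout.read_gripper_width(),readout.read_time())
print(close_job())
```

```text
1.1507003821774626 [-15.6896755   18.98190521  20.50273121] 17.02436313515106 28.5583
the job is handed in; nothing more can be done
None
```

The job is handed in at about 28.6 s of the 64 s: the lock pin is driven home, the mallet stands back on its original spot, and the gripper is holding the tensioner arm against its end stop (about 1.15 rad).

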